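# Load the copper blanks on their firing tiles

## Task

Get the copper pendant blanks ready for the kiln: set each of the four copper ones flat in the middle of the firing tile whose drawn outline has its shape and size, with the oval and the square turned to match their outlines. Set them down, do not drop them, and leave the two yellow brass blanks where they lie.

Things in the scene. Friction and masses are not known exactly. Their poses are not given: they have to be found in the camera images.
- copper_large_round_mid (a point): Reddish copper large round pendant blank, loose, a flat upright-sided hollow form lying flat on the bench: a disc 50 mm in diameter, 18 mm thick, with a thin dark border line and a small steel rivet on top; about 75 g. This point is its centre, half-way up (9 mm above what it lies on); z up.
- copper_small_round_mid (a point): Reddish copper small round pendant blank, loose, a flat upright-sided hollow form lying flat on the bench: a disc 32 mm in diameter, 18 mm thick, with a thin dark border line and a small steel rivet on top; about 35 g. This point is its centre, half-way up (9 mm above what it lies on); z up.
- copper_oval_mid (a point): Reddish copper oval pendant blank, loose, a flat upright-sided hollow form lying flat on the bench: 58 mm long (along its x axis) and 36 mm wide (along its y axis), with two flat parallel long sides and half-round ends, 18 mm thick, with a thin dark border line and a small steel rivet on top; about 70 g. This point is its centre, half-way up (9 mm above what it lies on); z up.
- copper_square_mid (a point): Reddish copper square pendant blank, loose, a flat upright-sided hollow form lying flat on the bench: 40 x 40 mm, sides along its x and y axes, 18 mm thick, with a thin dark border line and a small steel rivet on top; about 65 g. This point is its centre, half-way up (9 mm above what it lies on); z up.
- tile_large_round_top (a point): Pale buff ceramic firing tile, 84 x 84 x 12 mm, fixed flat on the bench, with a dark outline drawn on its flat top: a circle 60 mm in inner diameter, centred on the tile. This point is the centre of its top face, 12 mm above the bench; x and y along its edges, z up.
- tile_small_round_top (a point): Pale buff ceramic firing tile, 84 x 84 x 12 mm, fixed flat on the bench, with a dark outline drawn on its flat top: a circle 42 mm in inner diameter, centred on the tile. This point is the centre of its top face, 12 mm above the bench; x and y along its edges, z up.
- tile_oval_top (a point): Pale buff ceramic firing tile, 84 x 84 x 12 mm, fixed flat on the bench, with a dark outline drawn on its flat top: an oval 68 mm long (along the tile's x axis) and 46 mm wide (along its y axis), centred on the tile. This point is the centre of its top face, 12 mm above the bench; x and y along its edges, z up.
- tile_square_top (a point): Pale buff ceramic firing tile, 84 x 84 x 12 mm, fixed flat on the bench, with a dark outline drawn on its flat top: a square 50 x 50 mm, sides along the tile's x and y axes, centred on the tile. This point is the centre of its top face, 12 mm above the bench; x and y along its edges, z up.
- brass_round_mid (a point): Yellow brass pendant blank, loose, a disc 50 mm in diameter, 18 mm thick, otherwise like the copper ones; not wanted. This point is its centre, half-way up (9 mm above the bench); z up.
- brass_square_mid (a point): Yellow brass pendant blank, loose, a square 40 x 40 mm, 18 mm thick, otherwise like the copper ones; not wanted. This point is its centre, half-way up (9 mm above the bench); z up.
Things that resemble listed ones, but are neither listed nor needed, are in the scene too. Leave any blue or purple look-alike of the part that bears copper_oval_mid alone.

How it is judged:
At the end, for the whole second after the job is handed in: Each copper blank lies flat, released and at rest on its own tile, within 12 mm of the tile's centre (its own centre 5 to 13 mm above the tile, tilt under 0.15 rad), oval and square within 0.3 rad of their outlines; both brass blanks are within 25 mm of their start (horizontal distance between copper_large_round_mid and tile_large_round_top below 0.012 m and z of copper_large_round_mid in the frame of tile_large_round_top between 0.005 and 0.013 m and angle between each of copper_large_round_mid, copper_small_round_mid, copper_oval_mid, copper_square_mid's own z axis and vertical below 0.15 rad and linear speed of each of copper_large_round, copper_small_round, copper_oval, copper_square below 0.02 m/s and contact force between the fingers and copper_large_round below 0.05 N and horizontal distance between copper_small_round_mid and tile_small_round_top below 0.012 m and z of copper_small_round_mid in the frame of tile_small_round_top between 0.005 and 0.013 m and contact force between the fingers and copper_small_round below 0.05 N and horizontal distance between copper_oval_mid and tile_oval_top below 0.012 m and z of copper_oval_mid in the frame of tile_oval_top between 0.005 and 0.013 m and contact force between the fingers and copper_oval below 0.05 N and angle between the x axis of copper_oval_mid and the x axis of tile_oval_top, either way round below 0.3 rad and horizontal distance between copper_square_mid and tile_square_top below 0.012 m and z of copper_square_mid in the frame of tile_square_top between 0.005 and 0.013 m and contact force between the fingers and copper_square below 0.05 N and (angle between the x axis of copper_square_mid and the x axis of tile_square_top, either way round below 0.3 rad or angle between the x axis of copper_square_mid and the y axis of tile_square_top, either way round below 0.3 rad) and distance of each of brass_round_mid, brass_square_mid from where it was at the start of the episode below 0.025 m); the robot touches nothing.
It fails at once if a copper blank is dropped (falls free at over 0.8 m/s, about 33 mm of fall) ((linear speed of copper_large_round above 0.8 m/s and contact force between the fingers and copper_large_round below 0.01 N) or (linear speed of copper_small_round above 0.8 m/s and contact force between the fingers and copper_small_round below 0.01 N) or (linear speed of copper_oval above 0.8 m/s and contact force between the fingers and copper_oval below 0.01 N) or (linear speed of copper_square above 0.8 m/s and contact force between the fingers and copper_square below 0.01 N)).
It fails at once if a brass blank is moved more than 25 mm or lifted off (distance of any of brass_round_mid, brass_square_mid from where it was at the start of the episode above 0.025 m).
It also fails if it takes over 88 s, if anything falls off the work surface, if the arm or the gripper's body presses on something with over 40 N, if the wrist force passes 120 N, or if a joint passes its speed limit or range.

## Robot

A 6-joint arm with a two-finger parallel gripper is mounted at the origin on the work surface. World frame = base frame: x ahead of the robot, y to its left, z up, the work surface at z = 0. Lengths are in m, angles in rad, forces in N, time in s.
With the tool pointing down it reaches from about 0.25 to 0.8 m from the base axis. Payload 8.5 kg.
Tool frame: the origin (TCP) lies at the very end of the fingers, on their centre line; the grasp point (between the pads) lies 19 mm behind it; z points along the fingers, y is the direction in which the jaws open and shut (so a half turn about z gives the same grasp; the last joint's range is limited). The gripper opens to 85 mm and grips with 20 to 120 N. Pads are 22 mm wide; open, the fingers measure 114 mm over their backs; the gripper's body (76 mm by 85 mm) begins 54 mm behind the grasp point. The pads swing forward as they close: fully open they stand 13 mm farther back than shut.
Start: joints at [-1.14, 0.238, -0.013, 1.319, 0, 1.571], TCP at [0.219, -0.477, 0.206] pointing down, gripper open.
Joint ranges: [-2.66, 2.66], [-1.03, 1.9], [-1.14, 1.46], [-1.82, 2.27], [-1.45, 1.34], [-3.14, 3.14]. Speed limits (rad/s): [2.22, 2.22, 2.79, 3.14, 3.14, 3.14].

## Interface

Orientations are given as a unit quaternion [w, x, y, z].
In Python, from bench import r gives the robot as it stands. Calls block until the motion is done:
- r.goto(position, orientation): joint-space move of the TCP to a pose.
- r.line_to(position, rotation=None, feed=0.15, threshold=None): straight line of the TCP; rotation=None keeps the orientation; feed is the mean speed in m/s. With threshold (N) it stops when the force on the tool has changed by that much, and returns True; else False.
- r.set_joints(angles): joint-space move.
- r.move_gripper(opening, force=None): opening from 0.0 (shut) to 1.0 (fully open); force is the grip in N (None keeps the last); returns when the fingers have stopped.
- r.sleep(seconds).
- r.solve_ik(position, orientation): joint angles nearest the present ones, or None.
- r.read_state(): the state.
- r.camera(name): name is "scene" or "top" or "wrist"; returns the picture (420x560x3 uint8, red, green, blue); there is no depth.
- r.camera_params(name): a dict with "intrinsics" (3x3 intrinsics, pixels), "dist_coeffs" ([k1, k2, p1, p2, k3] as OpenCV has them; the pictures are not rectified), "xyz" and "attitude" of the camera in the world. Camera axes: x right, y down, z forward; pixel columns grow to the right and rows downward; lengths in m; the calibration is good to about 2 mm. A picture is of the moment at which its call begins: read the wrist's pose just before it. camera_params takes no time and is no camera call; for the wrist camera it gives the pose at the moment of the call.
A pose or a line that the arm cannot do raises r.IKError and nothing moves.
- r.close_job(): hands the job in, once; it reports no verdict.
The state is a dict: "clock": time; "joints": joint angles; "joint_velocities": joint speeds; "effort": joint torques, N m; "ee_pos": TCP position; "orientation": TCP orientation; "wrist_force": force on the tool from outside, world axes, zero at the start; "wrist_torque": the same for the moment, N m; "grip_width": opening from 0.0 (shut) to 1.0 (fully open).
Only numpy, scipy, OpenCV 4.12 (cv2) and the standard library are available. Lean on these libraries where they do the work, as an engineer would, in place of code of your own. Each camera call takes 0.05 s, during which the arm holds its last target. There are 200 camera calls.

## Working session

There is one attempt and no reset: what is moved stays moved. The work goes in short steps, each a Python script; the robot and the scene stay as the last script left them, time stands still between calls to the robot, and variables do not carry over. Pictures are saved under pics/ and viewed, about 12 in all and at most 16, crops included, and the job is handed in when it is done.

```bash
mkdir -p pics; ls
python3 - <<'E'
from bench import r
import cv2
for n in("top","scene"):
    im=r.camera(n); cv2.imwrite(f"pics/{n}0.png",im[:,:,::-1]); print(r.camera_params(n))
print(r.camera_params("wrist"));print(r.read_state())
E
```

```text
pics
{'intrinsics': array([[464.45081593,   0.        , 280.96763157],
       [  0.        , 464.45081593, 215.64405836],
       [  0.        ,   0.        ,   1.        ]]), 'dist_coeffs': array([-0.13268032,  0.        ,  0.        ,  0.        ,  0.        ]), 'xyz': array([ 0.34201413, -0.04465771,  1.06083916]), 'attitude': array([ 0.05400948, -0.70331327,  0.70579836, -0.06543771])}
{'intrinsics': array([[516.06549619,   0.        , 283.13544027],
       [  0.        , 516.06549619, 209.75685411],
       [  0.        ,   0.        ,   1.        ]]), 'dist_coeffs': array([0.00236642, 0.        , 0.        , 0.        , 0.        ]), 'xyz': array([ 1.24635022, -0.4251413 ,  0.88848667]), 'attitude': array([-0.32555356,  0.78769284,  0.48080581, -0.20586557])}
{'intrinsics': array([[295.78575398,   0.        , 279.72570798],
       [  0.        , 295.78575398, 203.69651095],
       [  0.        ,   0.        ,   1.        ]]), 'dist_coeffs': array([0.00559256, 0.        , 0.        , 0.        , 0.        ]), 'xyz': array([ 0.29456901, -0.44161645,  0.3737142 ]), 'attitude': array([ 0.13589908,  0.8306896 , -0.53271778, -0.08773822])}
{'clock': 0.1, 'joints': array([-1.13999848e+00,  2.38730076e-01, -1.41443786e-02,  1.31919710e+00,
       -2.37356801e-05,  1.57081436e+00]), 'joint_velocities': array([-2.09693417e-04,  3.31536373e-05,  2.10664367e-03, -2.16120562e-03,
       -1.72339297e-03, -1.69167998e-03]), 'effort': array([-8.89383064e-04, -5.39721107e+01,  3.46999240e+01,  1.34617521e-02,
        3.50389882e-06, -5.78585116e-06]), 'ee_pos': array([ 0.21906702, -0.47667947,  0.20514701]), 'orientation': array([-6.20341032e-04,  9.76892934e-01,  2.13728308e-01, -1.47880859e-04]), 'wrist_force': array([ 0.19486073, -1.00598694,  0.53136352]), 'wrist_torque': array([ 0.00416177, -0.01728411,  0.03238004]), 'grip_width': 1.0004766382048502}
```

View pics/top0.png

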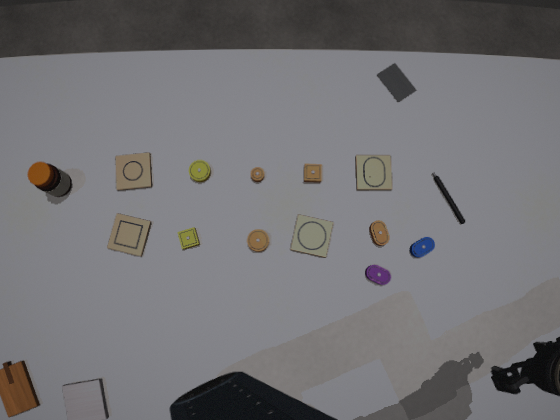

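View pics/scene0.png

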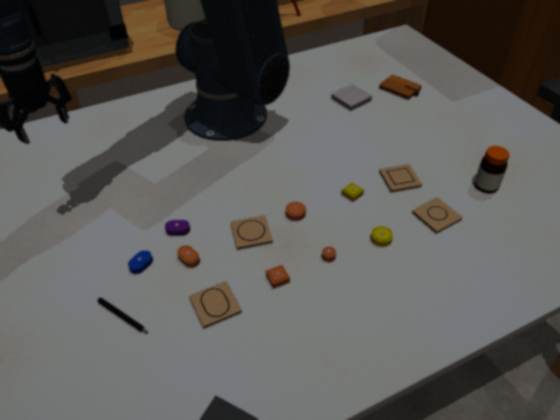

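The top view shows these things (pixels in col, row):
- **Tiles:** small-round (133,171), square (129,235), large-round (312,236), oval (374,172).
- **Copper blanks:** small round (257,174), square (313,173), large round (258,240), oval (379,233).
- **Brass blanks:** round (200,171), square (189,239).
- **Oval candidates:** orange (379,233), blue (422,247) and purple (378,274). The copper one is (379,233), going by its colour.

I'll confirm with one crop while measuring.

```bash
cat > h.py <<'E'
import numpy as np, cv2
from scipy.spatial.transform import Rotation as R
from bench import r
def q2R(q): return R.from_quat(np.roll(q,-1)).as_matrix()
def cast(p,px,z):
    u=cv2.undistortPoints(np.float64(px).reshape(-1,1,2),p["intrinsics"],p["dist_coeffs"]).reshape(-1,2)
    d=np.c_[u,np.ones(len(u))]@q2R(p["attitude"]).T
    return p["xyz"]+d*((z-p["xyz"][2])/d[:,2])[:,None]
E
cat > m.py <<'E'
from h import *
im=r.camera("top"); p=r.camera_params("top")
cv2.imwrite("pics/crop1.png",cv2.resize(im[145:295,95:445,::-1],None,fx=2.28,fy=2.28,interpolation=cv2.INTER_CUBIC))
S=im.astype(int); sat=(S.max(2)-S.min(2))
m=((sat>28)*255).astype(np.uint8); m[:140]=0;m[295:]=0;m[:,:95]=0;m[:,450:]=0
cs,_=cv2.findContours(m,cv2.RETR_EXTERNAL,cv2.CHAIN_APPROX_NONE)
for c in cs:
    a=cv2.contourArea(c)
    if a<60: continue
    k=np.zeros_like(m); cv2.drawContours(k,[c],-1,255,-1)
    col=np.median(S[k>0],0); z=.012 if a>800 else .018
    w=cast(p,c,z)[:,:2]; rc=cv2.minAreaRect(np.float32(w*1000))
    M=cv2.moments(np.float32(w).reshape(-1,1,2)*1000); cen=np.array([M["m10"],M["m01"]])/M["m00"]
    print(cv2.minEnclosingCircle(c)[0],a,col,"c",cen.round(1),"rect",np.round(rc[0],1),np.round(rc[1],1),round(rc[2],1))
E
python3 m.py
```

```text
(378.0, 274.5) 325.5 [ 90.  50. 110.] c [ 385.5 -280.3] rect [ 385.4 -280.5] [57.8 35.6] 63.0
(422.0, 246.5) 331.5 [ 36.  65. 126.] c [ 447.1 -386. ] rect [ 446.8 -385.8] [37.5 61.1] 29.3
(257.7566223144531, 239.95574951171875) 359.0 [133. 104.  68.] c [464.6  -9.1] rect [464.5  -8.7] [47.4 50. ] 90.0
(188.0, 237.5) 299.5 [132. 132.  60.] c [469.7 148.8] rect [469.7 149. ] [42.6 40.8] 16.0
(379.5, 232.5) 324.5 [132.  99.  65.] c [ 480.5 -286.7] rect [ 480.3 -286.1] [56.7 39.2] 16.4
(128.5, 234.0) 1134.5 [132. 120.  99.] c [479.1 289.3] rect [479.  288.9] [81.8 81.3] 76.5
(257.0, 173.89285278320312) 138.5 [122.  97.  66.] c [618.5  -7.1] rect [618.   -8.1] [30.2 33.5] 89.9
(312.5, 172.5) 285.0 [127. 102.  68.] c [ 621.5 -135.9] rect [ 621.6 -135.8] [39.7 41.3] 89.2
(199.08163452148438, 170.61224365234375) 349.5 [132. 132.  58.] c [626.9 127.4] rect [627. 127.] [49.4 50.5] 89.7
(132.5, 171.0) 1070.0 [132. 117.  96.] c [629.2 286.4] rect [629.1 286.3] [82.6 81.3] 6.0
```

View pics/crop1.png

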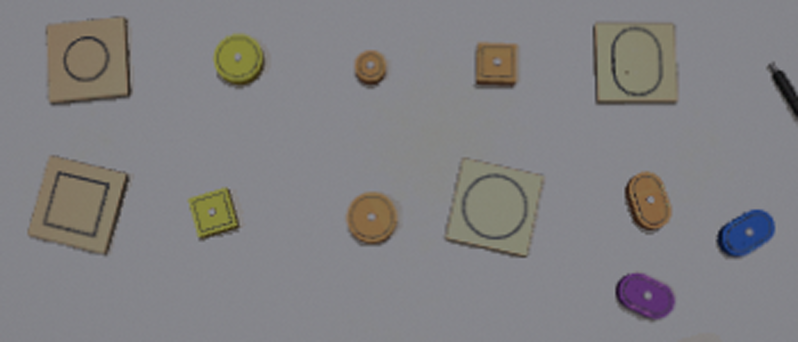

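The crop confirms it: copper oval at crop (649,200), purple and blue look-alikes beside it, which I'll leave alone. Next I re-measure at mid-height (silhouette centroid) and take a first wrist look over the oval.

```bash
cat >> h.py <<'E'
def q(psi): return np.array([0,np.cos(psi/2),np.sin(psi/2),0])
def blobs(im,p,thr,zs,amin,near=None,rad=.05):
    """contours of saturated blobs, cast at mid height; -> list of (centre xy, rect sizes mm, long-axis yaw deg, colour)"""
    S=im.astype(int); m=(((S.max(2)-S.min(2))>thr)*255).astype(np.uint8)
    m=cv2.morphologyEx(m,cv2.MORPH_OPEN,np.ones((3,3)))
    out=[]
    for c in cv2.findContours(m,cv2.RETR_EXTERNAL,cv2.CHAIN_APPROX_NONE)[0]:
        if cv2.contourArea(c)<amin: continue
        k=np.zeros_like(m); cv2.drawContours(k,[c],-1,255,-1)
        w=cast(p,c,zs)[:,:2]; M=cv2.moments(np.float32(w).reshape(-1,1,2)*1000)
        cen=np.array([M["m10"],M["m01"]])/M["m00"]/1000
        if near is not None and np.linalg.norm(cen-near)>rad: continue
        b=cv2.boxPoints(cv2.minAreaRect(np.float32(w*1000))); e=[b[1]-b[0],b[2]-b[1]]; l=[np.linalg.norm(x) for x in e]
        L=e[int(np.argmax(l))]; yaw=(np.degrees(np.arctan2(L[1],L[0]))+90)%180-90
        out.append((cen.round(4),np.round(sorted(l),1),round(float(yaw),1),np.median(S[k>0],0)))
    return out
E
python3 - <<'E'
from h import *
im=r.camera("top"); p=r.camera_params("top")
for n,c in dict(osm=(480,-287),lr=(464,-9),sm=(618,-7),sq=(621,-136)).items(): print(n,blobs(im,p,28,.009,60,np.array(c)/1000,.03))
for n,c in dict(Tsq=(479,289),Tsm=(629,286)).items(): print(n,blobs(im,p,22,.006,800,np.array(c)/1000,.03))
for n,px in dict(Tlr=(312,236),Tov=(374,172)).items():
  c=cast(p,[px],.012)[0,:2]
  for t in (12,16,20): print(n,c,t,blobs(im,p,t,.006,800,c,.03))
r.goto([.45,-.25,.15],q(0.0)); print(r.read_state()["clock"])
pw=r.camera_params("wrist"); iw=r.camera("wrist"); cv2.imwrite("pics/w1.png",iw[:,:,::-1])
print(pw["xyz"],q2R(pw["attitude"])[:,2])
print(blobs(iw,pw,28,.009,200))
E
```

```text
osm [(array([ 0.4809, -0.2892]), array([39.8, 53.5], dtype=float32), -0.4, array([132.,  99.,  65.]))]
lr [(array([ 0.4656, -0.0088]), array([47.9, 50.4], dtype=float32), -0.0, array([133., 103.,  68.]))]
sm [(array([ 0.6213, -0.0067]), array([28.1, 31.4], dtype=float32), 0.1, array([124.,  98.,  66.]))]
sq [(array([ 0.6239, -0.1367]), array([40. , 41.7], dtype=float32), -0.8, array([127., 102.,  68.]))]
Tsq [(array([0.4792, 0.2907]), array([83.7, 83.8], dtype=float32), -13.1, array([132., 120.,  99.]))]
Tsm [(array([0.6307, 0.2881]), array([82.6, 83.9], dtype=float32), 5.1, array([132., 117.,  96.]))]
Tlr [ 0.47389126 -0.13259895] 12 [(array([ 0.476 , -0.1318]), array([84.6, 84.9], dtype=float32), -12.7, array([134., 134., 116.]))]
Tlr [ 0.47389126 -0.13259895] 16 []
Tlr [ 0.47389126 -0.13259895] 20 []
Tov [ 0.62475982 -0.28145805] 12 [(array([ 0.6259, -0.2815]), array([83.4, 84.3], dtype=float32), -89.9, array([133., 130., 108.]))]
Tov [ 0.62475982 -0.28145805] 16 []
Tov [ 0.62475982 -0.28145805] 20 []
1.4417
[ 0.53272312 -0.24955473  0.31874336] [-3.19046305e-01 -4.86039133e-04 -9.47739004e-01]
[(array([ 0.3788, -0.2831]), array([33.5, 52.6], dtype=float32), 72.2, array([47., 17., 63.])), (array([ 0.4455, -0.389 ]), array([37.4, 59.9], dtype=float32), -60.3, array([ 7., 30., 89.])), (array([4.634e-01, 2.000e-04]), array([50.8, 52. ], dtype=float32), 90.0, array([112.,  60.,  31.])), (array([ 0.4799, -0.2862]), array([37.6, 60.2], dtype=float32), 16.1, array([114.,  60.,  32.])), (array([ 0.4758, -0.1289]), array([83.4, 83.8], dtype=float32), -12.8, array([115.,  96.,  72.])), (array([ 0.6132, -0.1302]), array([16.3, 41.7], dtype=float32), -89.9, array([109.,  60.,  31.]))]
```

View pics/w1.png

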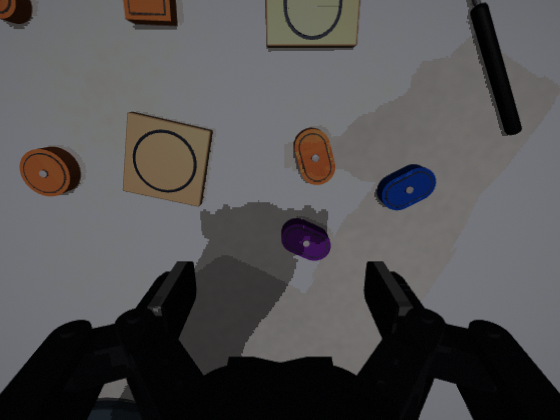

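The wrist picture shows the copper oval at (315,157), purple (306,240), blue (406,187), large-round tile (168,158), large disc (48,171) and part of the oval tile at (312,20). The two cameras agree to about 3 mm near the middle. I'll pick the oval now and look at its tile after lifting.

```bash
cat >> h.py <<'E'
def look(near,thr,z,amin,rad=.04,save=None):
    p=r.camera_params("wrist"); im=r.camera("wrist")
    if save: cv2.imwrite(save,im[:,:,::-1])
    return blobs(im,p,thr,z,amin,np.array(near),rad)
def pick(xy,psi,opening,zt=.003):
    r.move_gripper(opening)
    r.goto([*xy,.06],q(psi)); hit=r.line_to([*xy,zt],feed=.08,threshold=12)
    r.move_gripper(0.0,40); s=r.read_state()
    print("pick hit",hit,"z",s["ee_pos"].round(4),"grip",round(s["grip_width"],3),"F",s["wrist_force"].round(1))
    zt=s["ee_pos"][2]
    r.line_to([*xy,.09],feed=.12); s=r.read_state(); print("lifted grip",round(s["grip_width"],3),"t",s["clock"]); return zt
def place(xy,psi,zpick,opening):
    z=zpick+.012
    r.goto([*xy,z+.03],q(psi)); r.line_to([*xy,z+.005],feed=.08)
    hit=r.line_to([*xy,z-.002],feed=.02,threshold=4)
    s=r.read_state(); print("place hit",hit,"dz",round(s["ee_pos"][2]-z,4),"F",s["wrist_force"].round(1))
    r.move_gripper(opening); r.line_to([*xy,z+.08],feed=.15); print("t",r.read_state()["clock"])
E
python3 - <<'E'
from h import *
z=pick((.480,-.2865),np.radians(16.1),.65)
r.goto([.48,-.2865,.15],q(0)); print(look((.6259,-.2815),20,.006,800,save="pics/w2.png"), z, r.read_state()["clock"])
E
```

```text
pick hit False z [ 0.48   -0.2865  0.003 ] grip 0.006 F [-0.2  0.3  0.1]
lifted grip -0.005 t 4.6917
[(array([ 0.6365, -0.2667]), array([30.7, 35.4], dtype=float32), -0.0, array([120., 122.,  99.])), (array([ 0.6136, -0.2787]), array([67.6, 84.7], dtype=float32), -90.0, array([121., 121.,  95.]))] 0.0030085824463632962 5.1167
```

View pics/w2.png

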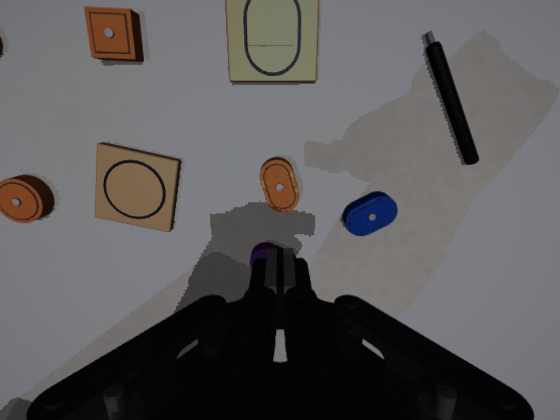

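The grip was empty: the fingers are shut at (281,260) and the oval still lies on the bench at (280,185). I'll measure where everything is now.

Run:
```python
from h import *
p=r.camera_params("wrist"); im=r.camera("wrist"); print(r.read_state()["ee_pos"],p["xyz"])
for b in blobs(im,p,28,.009,200): print(b)
t=np.array([.48,-.2865,.152]); print("rivet px cast z.018",cast(p,[(279,187)],.018))
# where does the TCP itself project?
Rm=q2R(p["attitude"]); u=cv2.projectPoints(r.read_state()["ee_pos"].reshape(1,3),cv2.Rodrigues(Rm.T)[0],-Rm.T@p["xyz"],p["intrinsics"],p["dist_coeffs"])[0]; print("TCP px",u)
im=r.camera("top");p=r.camera_params("top"); print(blobs(im,p,28,.009,60,np.array((.48,-.287)),.03))
print(cast(p,[(379.5,233)],.018))
cv2.imwrite("pics/top2.png",cv2.resize(im[120:320,290:450,::-1],None,fx=3,fy=3))
```

```text
[ 0.4793119  -0.28610052  0.14866656] [ 0.56273418 -0.28537757  0.31768788]
(array([ 0.4457, -0.3874]), array([43.3, 59.7], dtype=float32), -60.0, array([ 8., 33., 97.]))
(array([ 0.4639, -0.0025]), array([44.1, 58.8], dtype=float32), -16.7, array([120.,  64.,  33.]))
(array([ 0.4795, -0.2853]), array([37.8, 61.2], dtype=float32), 16.0, array([125.,  71.,  38.]))
(array([ 0.4756, -0.1286]), array([83.5, 83.8], dtype=float32), -12.8, array([124., 100.,  74.]))
(array([ 0.6251, -0.1294]), array([42., 42.], dtype=float32), 87.8, array([118.,  65.,  34.]))
(array([ 0.627 , -0.2438]), array([16.9, 57. ], dtype=float32), -3.4, array([120., 116.,  90.]))
rivet px cast z.018 [[ 0.48000151 -0.28456433  0.018     ]]
TCP px [[[280.90009719 243.19649956]]]
[(array([ 0.4801, -0.2883]), array([39.6, 57.6], dtype=float32), 16.4, array([158., 118.,  78.]))]
[[ 0.47934295 -0.28704431  0.018     ]]
```

View pics/top2.png

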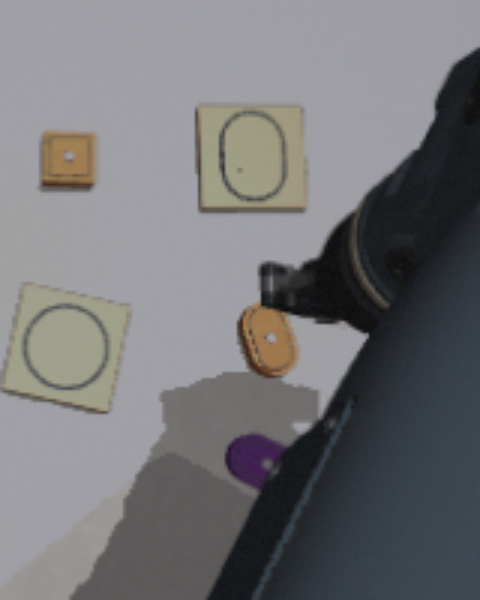

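The oval is exactly where it was (0.480,-0.287), so the fingers closed above it. In the top crop they sit beside the oval at (270,270). The pads also looked about 15 mm higher than the reported TCP. I'll test this by touching free bench gently with shut fingers.

Run:
```python
from h import *
r.move_gripper(0.0)
r.goto([.555,-.20,.05],q(0)); 
p0=r.read_state(); hit=r.line_to([.555,-.20,-.02],feed=.04,threshold=4); s=r.read_state()
print(hit,s["ee_pos"],s["wrist_force"],p0["wrist_force"],s["joints"],p0["ee_pos"])
im=r.camera("scene"); cv2.imwrite("pics/s2.png",cv2.resize(im[170:340,130:330,::-1],None,fx=4,fy=3.5))
r.line_to([.555,-.20,.06],feed=.15); print(r.read_state()["clock"])
```

```text
False [ 0.55515025 -0.20006079 -0.01977272] [-0.10547009 -0.11545897  0.06896415] [ 1.12147413 -0.09442069  0.36974449] [-3.45887222e-01  5.05452924e-01 -2.21066065e-01  8.43901164e-01
  3.68643356e-06  2.79572599e+00] [ 0.55493547 -0.20034246  0.05053372]
8.725
```

View pics/s2.png

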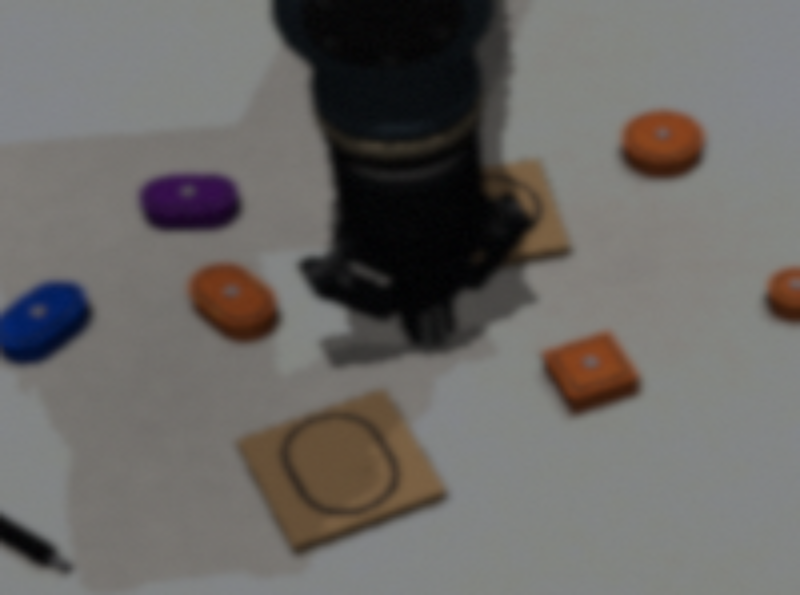

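The picture shows the shut fingertips near (430,335), just above the bench, even with a reported z of −20 mm. There was no contact, so the real fingertips end more than 20 mm short of the reported TCP. Camera scale is right (the tile measures 83.5 mm), so the arm itself is fine. I'll keep probing down to find the offset.

Run:
```python
from h import *
r.goto([.555,-.20,-.01],q(0)); r.sleep(.1)
hit=r.line_to([.555,-.20,-.06],feed=.03,threshold=4); s=r.read_state()
print(hit,s["ee_pos"],s["wrist_force"],s["grip_width"])
r.line_to([.555,-.20,.02],feed=.2); print(r.read_state()["clock"])
```

```text
True [ 0.5549333  -0.19997476 -0.02551645] [-1.61388775  0.66377592  7.84392291] 0.002899384261882899
10.3417
```

Contact came at a reported z of −25 mm, so the usable finger end is about 24.5 mm behind the reported TCP. I'll shift my heights by that and retry the oval.

```bash
sed -i 's/zt=.003/zt=-.022/; s/\[\*xy,.06\],q/[*xy,.03],q/; s/\[\*xy,.09\],feed/[*xy,.06],feed/' h.py
python3 - <<'E'
from h import *
print("tip xy from scene",cast(r.camera_params("scene"),[(237.5,265.7)],.004))
z=pick((.480,-.2865),np.radians(16.1),.65)
p=r.camera_params("wrist"); im=r.camera("wrist"); cv2.imwrite("pics/w3.png",im[:,:,::-1]); print(z)
E
```

```text
tip xy from scene [[ 0.55421521 -0.19727344  0.004     ]]
pick hit False z [ 0.4805 -0.2869 -0.0212] grip 0.409 F [-0.   0.5  5.2]
lifted grip 0.407 t 13.3833
-0.021240660846438546
```

View pics/w3.png

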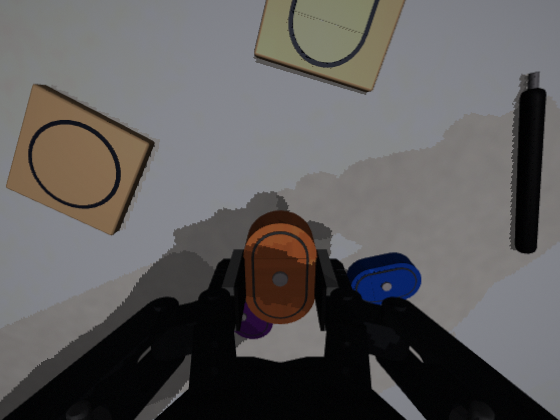

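The oval is held centred and square, with its rivet at (280,280); the width of 0.407 × 85 ≈ 35 mm matches. Placing it.

Run:
```python
from h import *
place((.6255,-.2802),0,-.0212,.65)
# look at large disc before picking
r.goto([.40,-.01,.10],q(0)); print(look((.465,-.006),28,.009,300,.03,save="pics/w4.png"),look((.476,-.129),20,.006,800,.03),r.read_state()["clock"])
im=r.camera("top");p=r.camera_params("top"); cv2.imwrite("pics/top3.png",im[:,:,::-1]); print(blobs(im,p,35,.021,60,np.array((.626,-.281)),.04))
```

```text
place hit True dz 0.0 F [-1.2 -0.2  6.5]
t 15.9167
[(array([ 0.4644, -0.0069]), array([50.5, 51.4], dtype=float32), 89.9, array([121.,  76.,  41.]))] [(array([ 0.4757, -0.132 ]), array([84.9, 85.6], dtype=float32), 77.1, array([104.,  83.,  62.]))] 17.3417
[(array([ 0.6288, -0.2844]), array([35.6, 60.6], dtype=float32), -2.8, array([149., 113.,  75.]))]
```

Run:
```python
from h import *
z=pick((.4647,-.0075),0,.82)
place((.4757,-.1305),0,z,.82)
r.goto([.54,-.13,.08],q(0))
print(look((.624,-.133),28,.009,300,.03,save="pics/w5.png"),r.read_state()["clock"])
im=r.camera("top");p=r.camera_params("top"); print(blobs(im,p,35,.021,60,np.array((.476,-.131)),.04))
```

```text
pick hit False z [ 0.4652 -0.0075 -0.0211] grip 0.566 F [-2.1  0.2  8.3]
lifted grip 0.562 t 20.1167
place hit True dz 0.0001 F [0.1 0.  5.2]
t 22.525
[(array([ 0.6231, -0.134 ]), array([41.8, 41.9], dtype=float32), -2.2, array([123.,  83.,  45.]))] 22.9417
[]
```

View pics/w5.png

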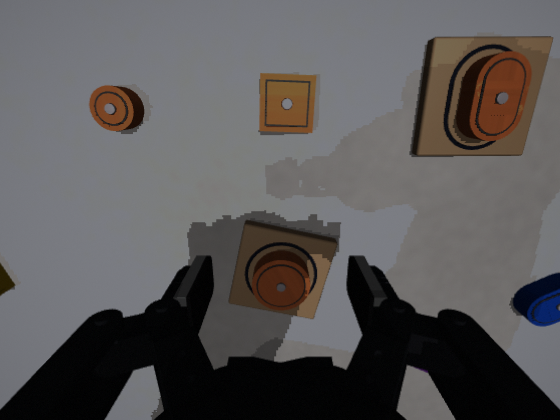

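Both placed blanks sit in their outlines: oval at (500,95), large disc at (280,280). The next target is the copper square at (287,103). I'll look at its tile on the way.

Run:
```python
from h import *
z=pick((.6235,-.135),np.radians(-1.5),.68)
r.goto([.38,.25,.10],q(-.23)); a=look((.479,.289),20,.006,800,.03); print(a,r.read_state()["clock"])
c=(a[0][0]+np.array((.4792,.2907)))/2 if a else (.4792,.2907)
print(c); place(c,np.radians(-13),z,.68)
r.goto([.53,0,.08],q(0))
print(look((.621,-.005),28,.009,200,.03),r.read_state()["clock"])
im=r.camera("top");p=r.camera_params("top")
for t in ((.476,-.131),(.4792,.2907),(.626,-.281)): print(blobs(im,p,45,.021,60,np.array(t),.04))
```

```text
pick hit False z [ 0.6241 -0.1351 -0.0211] grip 0.454 F [-0.  -0.2  5.1]
lifted grip 0.455 t 25.675
[(array([0.4794, 0.2926]), array([83.9, 85.1], dtype=float32), 76.8, array([119., 108.,  83.]))] 30.0833
[0.4793  0.29165]
place hit True dz -0.0001 F [-0.8  0.1  6.3]
t 32.5
[(array([ 0.6199, -0.0052]), array([32.6, 32.7], dtype=float32), -90.0, array([122.,  86.,  46.]))] 33.6833
[(array([ 0.4768, -0.1323]), array([47.9, 49.9], dtype=float32), 89.3, array([178. , 134. ,  90.5]))]
[(array([0.4845, 0.3   ]), array([52.2, 63.6], dtype=float32), -12.7, array([176., 120.,  80.]))]
[(array([ 0.6284, -0.2858]), array([36. , 55.6], dtype=float32), 0.2, array([174., 132.,  87.]))]
```

Run:
```python
from h import *
z=pick((.6205,-.0057),0,.6)
r.goto([.53,.26,.10],q(0)); a=look((.630,.288),20,.006,800,.03); print(a,r.read_state()["clock"])
c=(a[0][0]+np.array((.6307,.2881)))/2 if a else (.6307,.2881)
print(c); place(c,0,z,.6)
r.goto([.48,.26,.14],q(0)); cv2.imwrite("pics/w6.png",r.camera("wrist")[:,:,::-1])
r.goto([.25,-.40,.15],q(0)); im=r.camera("top"); cv2.imwrite("pics/top4.png",cv2.resize(im[145:295,95:445,::-1],None,fx=2.28,fy=2.28,interpolation=cv2.INTER_CUBIC))
p=r.camera_params("top"); print(r.read_state()["clock"])
S=im.astype(int)
for t in ((.476,-.131),(.4792,.2907),(.626,-.281),(.6307,.2881),(.627,.128),(.470,.149)): print(blobs(im,p,57,.021,40,np.array(t),.04))
```

```text
pick hit False z [ 0.6211 -0.0057 -0.0211] grip 0.353 F [-0.9 -0.1  6.3]
lifted grip 0.356 t 41.0667
[(array([0.6299, 0.2899]), array([84.8, 85. ], dtype=float32), -84.5, array([122., 116.,  90.]))] 45.9
[0.6303 0.289 ]
place hit True dz 0.0 F [-0.6  0.4  4. ]
t 48.3083
53.0667
[(array([ 0.4774, -0.1325]), array([34. , 36.6], dtype=float32), -0.7, array([134., 108.,  70.]))]
[(array([0.4798, 0.2948]), array([28.2, 29.9], dtype=float32), 76.5, array([132.,  89.,  58.]))]
[(array([ 0.6292, -0.2843]), array([23.7, 43.9], dtype=float32), -2.5, array([133.5,  99.5,  65. ]))]
[]
[(array([0.6291, 0.1285]), array([35.3, 38.4], dtype=float32), -0.3, array([134., 134.,  58.]))]
[(array([0.47  , 0.1492]), array([28.2, 28.2], dtype=float32), -72.5, array([134., 134.,  60.]))]
```

View pics/top4.png

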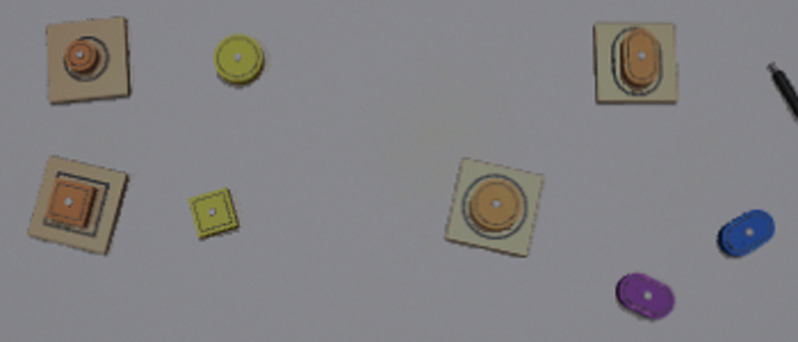

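View pics/w6.png

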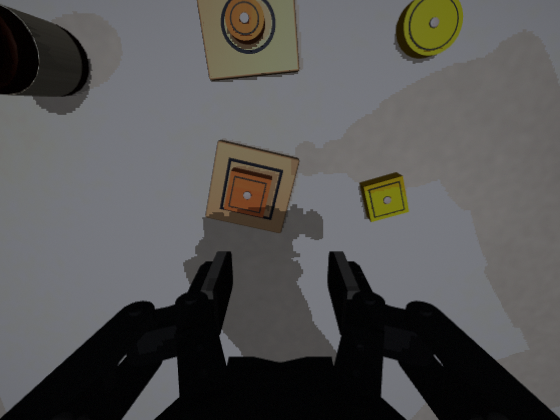

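Run:
```python
from h import *
p=r.camera_params("top")
for n,px,t in (("sm",(79,55),(.6303,.289)),("sq",(68,202),(.4793,.2916)),("lr",(496,204),(.4757,-.1305)),("ov",(641,56),(.6255,-.2802))):
    w=cast(p,[(95+px[0]/2.28,145+px[1]/2.28)],.031)[0,:2]; print(n,w.round(4),"minus tile mm",((w-t)*1000).round(1))
```

```text
sm [0.6278 0.2879] minus tile mm [-2.5 -1.1]
sq [0.4775 0.291 ] minus tile mm [-1.8 -0.6]
lr [ 0.4749 -0.1323] minus tile mm [-0.8 -1.8]
ov [ 0.6255 -0.2824] minus tile mm [-0.  -2.2]
```

All four rivets are within 3 mm of their tile centres, the oval and square match their outlines, and the brass blanks haven't moved. Handing in.

```bash
python3 -c "
from bench import r
r.close_job(); print(r.read_state()['clock'])"
```

```text
the job is handed in; nothing more can be done
the job is handed in; nothing more can be done
```

All four copper blanks are set down on their matching tiles, and the job was handed in shortly after 53 s on the robot's clock, inside the 88 s limit. `close_job()` gives no verdict, so I'm relying on my own last checks.

- **Position:** in the last top view, each rivet was within about 3 mm of its tile's centre (12 mm allowed).
- **Orientation:** the oval measured within about 3° of its outline, and the square looked aligned with its own.
- **Set-down:** each blank was lowered until a light touch of 4–7 N, then released. I did not measure tilt directly, but all four look flat in the pictures.
- **Brass and look-alikes:** the brass round measured within about 2 mm of its start and the brass square within 1 mm. I never reached for the purple or blue ovals, and they look unmoved in the last top view.

**What disagreed:**
- **Fingertip height:** my first grasp of the oval closed on air, because the real fingertips end about 25 mm short of the reported TCP. I confirmed this by touching bare bench gently, then corrected the heights.
- **Cameras:** the top and wrist cameras mostly differed by about 2–3 mm in y, so I used values between the two.
- **Failed blob check:** the last colour check in the top view found nothing for the small disc and mixed in tile edges for the square earlier. I used their rivet positions and a wrist picture for those two.

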